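# Layer a brooch blank and hold the magnifier over it

## Task

Lay the larger, wooden disc flat in the middle of the round white plate, then lay the smaller, brass disc flat in the middle of the wooden one. Then draw the magnifier out of its sloping holder, turn it until its lens is level and hold it still about 10 cm above the stack, the lens centred over the discs, so that the work can be inspected; finish while the gripper is still holding it up there, touching nothing else. Leave the rotary handpiece, the jar, the small bowl and the cork block where they are.

Things in the scene. Friction and masses are not known exactly. Their poses are not given: they have to be found in the camera images.
- plate: Round flat white ceramic plate, 120 mm diameter, top face 14 mm above the bench, on a smaller dark foot; fixed to the bench. Origin at the centre of its underside (bench level), z up.
- plate_top (a point): Centre of the plate's flat top face, 14 mm above the bench.
- wood_disc: Loose flat dark-wood disc, 64 mm diameter, 10 mm thick, about 40 g, lying flat on the bench. Origin at the centre of its underside, z up along its axis.
- brass_disc: Loose flat brass disc, 44 mm diameter, 6 mm thick, about 75 g, lying flat on the bench. Origin at the centre of its underside, z up along its axis.
- holder: Grey painted metal holder fixed to the bench: base slab 130 x 90 x 12 mm with a sleeve that slopes 45 deg up towards the holder's +x (z up). Sleeve 55 mm deep, inside 23.5 mm wide (y) by 16.5 mm, walls 6 mm. Origin at the centre of the base's underside; the sleeve's mouth is centred at x = +9, z = +67 mm.
- magnifier: Loose hand magnifier, 130 g: glass lens in a steel rim (84 mm across, 10 mm thick), black handle 20 mm wide (y) x 14 mm thick (z). Origin at the lens centre; z is the lens normal; the handle runs along -x, from x = -55 to its end at -175 mm. Centre of mass near x = -45 mm. Starts with the last 55 mm of the handle in the sleeve, +x pointing 42 to 45 deg up, y level; pull it out along +x (slight friction).
- handpiece: Bystander: grey and black rotary handpiece lying on the far side of the bench, about 175 mm long, 36 mm high. Origin at the centre of its underside, x along it.
- pot: Bystander: small glass jar with metal cap, 52 mm diameter, 50 mm high. Origin at the centre of its underside.
- cup: Bystander: small white bowl, 70 mm diameter at the rim, 45 mm high. Origin at the centre of its underside.
- sanding_block: Bystander: cork sanding block, 70 x 40 x 30 mm. Origin at the centre of its underside, x along its length.
Things that resemble listed ones, but are neither listed nor needed, are in the scene too. What is shaped like the magnifier but pink is not meant. Several things have the shape of the brass_disc; the one meant has the colours described above.

How it is judged:
By the outcome, as a careful person would: the job done as asked, in the order asked, and still so for the second after the job is handed in, while the arm keeps its last pose, push and grip.
It also fails if it takes over 64 s, if anything falls off the work surface, if the arm or the gripper's body presses on something with over 40 N, if the wrist force passes 120 N, or if a joint passes its speed limit or range.

## Robot

A 6-joint arm with a two-finger parallel gripper is mounted at the origin on the work surface. World frame = base frame: x ahead of the robot, y to its left, z up, the work surface at z = 0. Lengths are in mm, angles in rad, forces in N, time in s.
With the tool pointing down it reaches from about 375 to 750 mm from the base axis. Payload 9 kg.
Tool frame: the origin (TCP) lies at the very end of the fingers, on their centre line; the grasp point (between the pads) lies 19 mm behind it (pinch_z is the distance from the TCP to the grasp point, in mm); z points along the fingers, y is the line along which they close (so a half turn about z gives the same grasp; the last joint's range is limited). The gripper opens to 85 mm and grips with 20 to 120 N. Pads are 22 mm wide; open, the fingers measure 114 mm over their backs; the gripper's body (76 mm by 85 mm) begins 54 mm behind the grasp point. The pads swing forward as they close: fully open they stand 13 mm farther back than shut.
Start: joints at [1.038, 0.104, 0.097, 1.564, 0, 1.353], TCP at [185.782, 570.548, 201.631] pointing down, gripper open.
Joint ranges: [-2.99, 2.99], [-0.84, 1.86], [-1.1, 1.16], [-1.84, 2.11], [-1.51, 1.56], [-3.14, 3.14]. Speed limits (rad/s): [2.22, 2.22, 2.57, 3.14, 3.14, 3.14].

## Interface

Orientations are given as a rotation vector (axis times angle).
In Python, from station import read_state, get_image, finish_job, pinch_z gives the robot as it stands.
- The arm moves only by the shell command python3 -m handwheel 'ROWS' [OPENING] [FORCE]. ROWS is JSON, a list of rows, each a list of 4 numbers: the shift along the tool's x, y, z in cm, then the turn about the tool's z in rad. In form: [[tx, ty, tz, roll], ...]. A call has 1 to 20 rows; each row is the pose to reach, as a shift and turn from the pose commanded when the call began, along the tool's axes at that moment; what a row does not reach only later rows make up. A row lasts 1/8 s, in which the tool goes at most 62.5 mm and 10.7 degrees, less where a joint would pass 70% of its speed; a pose out of reach is approached as far as the arm can. A call with a gripper value outside its range is refused whole. OPENING is the opening, from 0 (shut) to 1 (fully open), set as the call begins (- or left out, the last holds). The fingers move at their own pace and stop on an object; FORCE is the grip in N (left out, the last holds). Time passes only in rows, so rows that repeat a pose let the fingers close. It gives the time, the measured TCP pose, the force, the opening and the grip force at its end, in the units of the state.
- read_state(): the state, without advancing time (a new reading comes with each control period).
- get_image(name): name is "scene" or "top"; returns a dict with "color" (420x560x3 uint8, red, green, blue), "fx", "fy", "cx", "cy" (pixels), "R" (3x3) and "t" (3): a world point X has camera coordinates R X + t. Camera axes: x right, y down, z forward; pixel columns grow to the right and rows downward; lengths in mm; the calibration is good to about 2 mm. A picture is of the moment at which its call begins. There is no depth.
- finish_job(): hands the job in; it is judged then, once.
The state is a dict: "time": time; "qpos": joint angles; "qd": joint speeds; "joint_torque": joint torques, N m; "ee_pos": TCP position; "tool_rot": TCP orientation; "ft_force": force on the tool from outside, world axes, zero at the start; "ft_torque": the same for the moment, N m; "width": finger opening in mm; "finger_force": force on a finger pad.
Only numpy, scipy, OpenCV 4.12 (cv2) and the standard library are available. Lean on these libraries where they do the work, as an engineer would, in place of code of your own. Each camera call takes 0.05 s, during which the arm holds its last target. There are 200 camera calls.

## Working session

There is one attempt and no reset: what is moved stays moved. The work goes in short steps, Python scripts to look and compute and a shell command to move; the robot and the scene stay as the last step left them, time stands still between calls to the robot, and variables do not carry over. Pictures are saved under pics/ and viewed, at most 10 in all, crops included, and the job is handed in when it is done.

```bash
mkdir -p pics; ls; python3 - <<'E'
from station import *
import cv2
print(read_state(),pinch_z)
for n in("scene","top"):
    d=get_image(n); cv2.imwrite(f"pics/{n}0.png",d["color"][:,:,::-1]); print(n,d["fx"],d["cx"],d["cy"],d["R"],d["t"])
E
```

```text
pics
{'time': 0.0, 'qpos': array([1.03829882e+00, 1.04728531e-01, 9.64815449e-02, 1.56389286e+00,
       3.68222851e-05, 1.35308899e+00]), 'qd': array([-3.13346027e-04,  2.05917999e-04,  4.53037717e-05,  6.03396421e-04,
        1.63136795e-03, -2.81361591e-04]), 'joint_torque': array([-1.86637764e-03, -5.56930482e+01,  5.03651977e+01,  1.67364237e-02,
       -5.81180320e-04,  2.83745499e-05]), 'ee_pos': array([185.56462979, 570.20203263, 200.81198905]), 'tool_rot': array([-4.92349579e-01, -3.10223867e+00,  1.94214625e-03]), 'ft_force': array([-0.32891935,  0.16977917, -0.17307893]), 'ft_torque': array([ 0.00204589, -0.03313747, -0.04136476]), 'finger_force': 0.0, 'width': 85.32819046503859} 18.700000000000003
scene 394.59151788374436 272.0943080334488 206.79780728950402 [[ 0.87261474  0.48832173 -0.00924121]
 [ 0.33644486 -0.61471636 -0.71339236]
 [-0.35404571  0.61940753 -0.70070389]] [-564.32210425 -119.39695004 1335.68150981]
top 444.07438031825546 282.62735009573885 216.10664316132343 [[-2.17934709e-03 -9.99997551e-01  3.86127667e-04]
 [-9.84951075e-01  2.07982443e-03 -1.72820873e-01]
 [ 1.72819647e-01 -7.56953528e-04 -9.84953195e-01]] [  33.07851053  622.31310717 1288.57122005]
```

View pics/scene0.png

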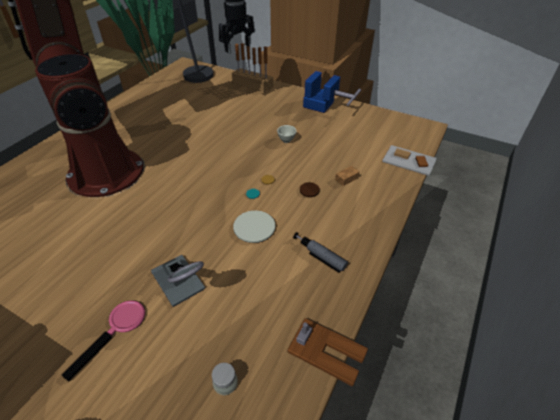

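View pics/top0.png

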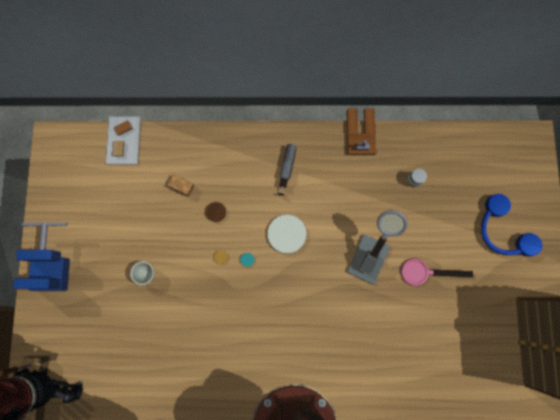

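Scene view: plate (254,227), wooden disc (310,189), gold disc (267,180), teal disc (253,194), holder and magnifier (180,275), pink magnifier lookalike (127,317). Top view: wood (216,212), gold (221,257), teal (247,260), plate (287,234), magnifier lens (392,224), pink one (415,271).

Possible confusions: brass = gold top (221,257), not teal (247,260). Magnifier = glass lens (392,224), not pink (415,271). Wood disc (216,212) is the only dark round one. I'll check the choice in a close crop and measure.

```bash
cat > h.py <<'E'
from station import *
import cv2, numpy as np
from scipy.spatial.transform import Rotation as Rn
def ray(d,u,v):
    c=-d["R"].T@d["t"]; return c, d["R"].T@np.array([(u-d["cx"])/d["fx"],(v-d["cy"])/d["fy"],1])
def onz(d,u,v,z):
    c,r=ray(d,u,v); return c+r*(z-c[2])/r[2]
def proj(d,X):
    p=d["R"]@np.asarray(X,float)+d["t"]; return np.array([p[0]/p[2]*d["fx"]+d["cx"],p[1]/p[2]*d["fy"]+d["cy"]])
def cross(d1,p1,d2,p2):
    c1,r1=ray(d1,*p1); c2,r2=ray(d2,*p2)
    s=np.linalg.lstsq(np.c_[r1,-r2],c2-c1,rcond=None)[0]
    return (c1+r1*s[0]+c2+r2*s[1])/2, np.linalg.norm(c1+r1*s[0]-c2-r2*s[1])
def blob(d,lo,hi,seed,r=30):
    """centroid/area of HSV blob nearest the seed"""
    m=cv2.inRange(cv2.cvtColor(d["color"],cv2.COLOR_RGB2HSV),lo,hi)
    k=np.zeros_like(m); cv2.circle(k,tuple(int(x) for x in seed),r,255,-1)
    cs,_=cv2.findContours(m&k,cv2.RETR_EXTERNAL,cv2.CHAIN_APPROX_NONE)
    c=max(cs,key=cv2.contourArea); (u,v),ax,a=cv2.fitEllipse(c)
    return (u,v),ax,cv2.contourArea(c)
E
python3 - <<'E'
from h import *
t=get_image("top");s=get_image("scene")
hs=cv2.cvtColor(t["color"],cv2.COLOR_RGB2HSV);h2=cv2.cvtColor(s["color"],cv2.COLOR_RGB2HSV)
for n,p,q in(("wood",(216,212),(310,189)),("brass",(221,257),(267,180)),("teal",(247,260),(253,194)),("plate",(287,234),(254,227)),("bench",(250,235),(280,200))):
    print(n,hs[p[1],p[0]],h2[q[1],q[0]])
a=t["color"][190:290,190:450]; b=s["color"][160:310,130:330]
a=cv2.resize(a,None,fx=3,fy=3,interpolation=2); b=cv2.resize(b,None,fx=2,fy=2,interpolation=2)
o=np.zeros((600,780,3),np.uint8); o[:300]=a; o[300:600,:400]=b; cv2.imwrite("pics/crop1.png",o[:,:,::-1])
E
```

```text
wood [ 12 149  77] [ 10 183  53]
brass [ 20 166 152] [ 19 168 132]
teal [ 89 166 137] [ 90 201 114]
plate [ 57  15 192] [ 49  17 167]
bench [ 18 118 156] [ 17 120 142]
```

View pics/crop1.png

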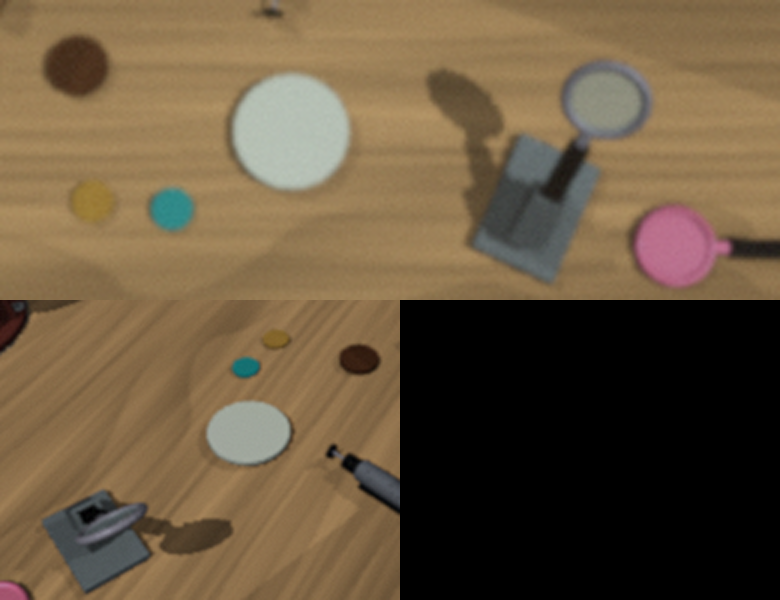

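Crop: gold disc at crop (93,201) = (221,257) is the brass one, the teal neighbour is rejected. The glass lens is at crop (606,99) = (392,223), its dark handle running to (555,195) in the holder.

```bash
python3 - <<'E'
from h import *
t=get_image("top");s=get_image("scene")
for n,lo,hi,p,q,z,r in(("wood",(0,120,0),(16,255,105),(216,212),(310,189),10,16),("brass",(17,145,110),(26,255,255),(221,257),(267,180),6,14),("plate",(30,0,120),(90,50,255),(287,234),(254,227),14,35)):
    for d,x in((t,p),(s,q)):
        c,ax,A=blob(d,lo,hi,x,r); X=onz(d,*c,z); 
        dep=(d["R"]@X+d["t"])[2]; print(n,np.round(c,1),X.round(1),"diam",round(ax[1]*dep/d["fx"],1),"minor",round(ax[0]*dep/d["fx"],1))
f=lambda x,y:(190+x/3,190+y/3)
cor=[onz(t,*f(*p),12) for p in((525,135),(598,170),(550,282),(472,245))]
print(np.round(cor,1), np.round(np.mean(cor,0),1))
g=[np.linalg.norm(cor[i]-cor[i-1]) for i in range(4)]; print(np.round(g,0))
# lens: grey-blue rim ellipse in top
lens=f(606,99)
print("lens at z", [ (z,onz(t,*lens,z).round(1)) for z in (140,150,160)])
sl=(130+110/2,160+(524-300)/2)
print("cross",cross(t,lens,s,sl))
print(onz(t,*f(583,142),110).round(1), onz(t,*f(557,190),70).round(1))
E
```

```text
wood [215.1 211.5] [645.1 243.1  10. ] diam 62.6 minor 59.0
wood [309.1 189.4] [647.6 237.8  10. ] diam 63.7 minor 47.8
brass [220.2 256.7] [504.3 224.5   6. ] diam 38.6 minor 38.3
brass [267.4 178.6] [503.3 224.8   6. ] diam 40.3 minor 23.8
plate [286.4 233.5] [574.7  20.2  14. ] diam 115.4 minor 114.5
plate [253.8 226. ] [577.6  16.1  14. ] diam 115.9 minor 85.9
[[ 569.8 -223.3   12. ]
 [ 533.4 -297.1   12. ]
 [ 419.7 -243.5   12. ]
 [ 457.1 -165.5   12. ]] [ 495.  -232.3   12. ]
[127.  82. 126.  87.]
lens at z [(140, array([ 586.9, -276.6,  140. ])), (150, array([ 585.3, -274.1,  150. ])), (160, array([ 583.8, -271.6,  160. ]))]
cross (array([ 585.74696145, -274.67563123,  147.57368278]), np.float64(0.04352794156549832))
[ 550.1 -260.2  110. ] [ 507.7 -242.    70. ]
```

```bash
cat >> h.py <<'E'
def to(x,y,z,yaw=None):
    """shift (cm, tool axes) and roll to bring TCP to x,y,z with closing axis at world yaw deg (mod 180)"""
    s=read_state(); M=Rn.from_rotvec(s["tool_rot"]).as_matrix(); d=M.T@(np.array([x,y,z])-s["ee_pos"])
    cur=np.degrees(np.arctan2(M[1,1],M[0,1])); r=0
    if yaw is not None: r=-np.radians((yaw-cur+90)%180-90)
    print("shift cm",(d/10).round(2),"roll",round(r,3),"rows>=",int(np.ceil(max(np.linalg.norm(d)/62.5,abs(r)/.187)))+1,"cur yaw",round(cur,1),"q6",round(s["qpos"][5],2),"pos",s["ee_pos"].round(1),"t",round(s["time"],2),"w",round(s["width"],1),"F",s["ft_force"].round(1))
E
python3 -c "
from h import *
to(646,241,100)"
```

```text
shift cm [-53.97 -17.07  10.14] roll 0 rows>= 11 cur yaw 72.0 q6 1.35 pos [185.7 570.4 201.4] t 0.3 w 85.3 F [-0.1 -0.7 -0.2]
```

```bash
python3 -m handwheel '[[-54,-17.1,10.1,0],[-54,-17.1,10.1,0],[-54,-17.1,10.1,0],[-54,-17.1,10.1,0],[-54,-17.1,10.1,0],[-54,-17.1,10.1,0],[-54,-17.1,10.1,0],[-54,-17.1,10.1,0],[-54,-17.1,10.1,0],[-54,-17.1,10.1,0],[-54,-17.1,10.1,0],[-54,-17.1,10.1,0],[-54,-17.1,10.1,0],[-54,-17.1,10.1,0]]' 1 40
python3 -c "
from h import *
to(646,241,0)
d=get_image('scene');cv2.imwrite('pics/a.png',cv2.resize(d['color'][100:260,220:420,::-1],None,fx=3,fy=3))"
```

```text
time: 2.05
ee_pos: [645.9, 241.7, 101.2]
tool_rot: [0.49, 3.102, 0.001]
ft_force: [-0.1, 0.3, 0.4]
width: 85.3
finger_force: 0.0
shift cm [-0.03 -0.06 10.12] roll 0 rows>= 3 cur yaw 72.0 q6 0.48 pos [645.9 241.7 101.2] t 2.05 w 85.3 F [-0.1  0.3  0.4]
```

View pics/a.png

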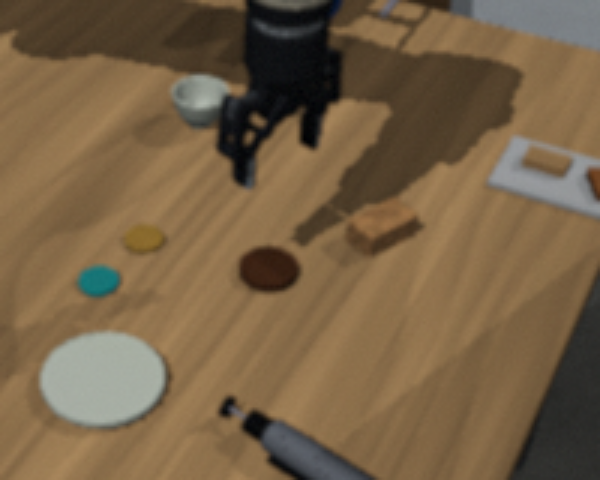

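The gripper hangs centred over the wooden disc (crop (270,268)), with the cork block (385,225) clear of the fingers.

```bash
python3 -m handwheel '[[0,0,5,0],[0,0,9,0],[0,0,10.3,0],[0,0,10.3,0],[0,0,10.3,0]]' 1 40; python3 -m handwheel '[[0,0,0,0],[0,0,0,0],[0,0,0,0],[0,0,0,0],[0,0,0,0],[0,0,0,0]]' 0 40; python3 -m handwheel '[[0,0,-4,0],[0,0,-8,0],[0,0,-8,0],[0,0,-8,0]]'
python3 -c "
from h import *
to(576,18,80)
d=get_image('scene');cv2.imwrite('pics/b.png',cv2.resize(d['color'][100:260,220:420,::-1],None,fx=3,fy=3))"
```

```text
time: 2.72
ee_pos: [647.8, 241.1, 0.1]
tool_rot: [0.492, 3.1, 0.002]
ft_force: [0.8, 0.0, -0.0]
width: 85.4
finger_force: 0.0
time: 3.48
ee_pos: [646.3, 240.8, -2.4]
tool_rot: [-0.492, -3.103, -0.0]
ft_force: [-0.1, 0.1, 1.3]
width: 0.2
finger_force: 0.0
time: 3.98
ee_pos: [646.2, 240.7, 77.2]
tool_rot: [-0.492, -3.103, 0.0]
ft_force: [-0.3, 0.5, 0.6]
width: 0.0
finger_force: 0.0
shift cm [ -0.22 -23.35  -0.28] roll 0 rows>= 5 cur yaw 72.0 q6 0.48 pos [646.2 240.7  77.2] t 3.98 w 0.0 F [-0.3  0.5  0.6]
```

View pics/b.png

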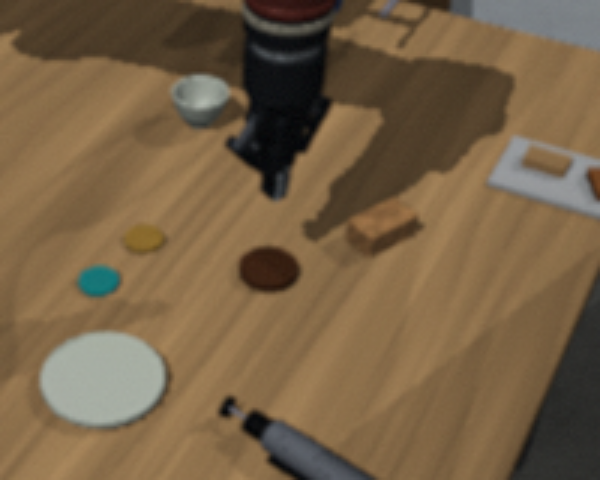

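```bash
python3 -c "
from h import *
s=get_image('scene');t=get_image('top')
print(proj(s,[646.2,240.7,77.2]),proj(s,[646.2,240.7,10]),proj(t,[646.2,240.7,10]))
X=onz(s,312,164,77);print(X,cross(t,(215.1,211.5),s,(309.1,189.4)))
c,r=ray(s,312,164);n=[646.2,240.7]
print(c+r*(646.2-c[0])/r[0],c+r*(240.7-c[1])/r[1])
cv2.imwrite('pics/c.png',cv2.resize(t['color'][150:290,130:330,::-1],None,fx=4,fy=4))"
```

```text
[310.30514704 172.3181107 ] [309.06077294 188.76371821] [215.85871453 211.19068024]
[633.35441136 280.26939381  77.        ] (array([645.77483087, 243.55395847,   5.00647095]), np.float64(0.8959315522261276))
[646.2        249.01613491 103.52778427] [649.61806429 240.7        110.5865244 ]
```

View pics/c.png

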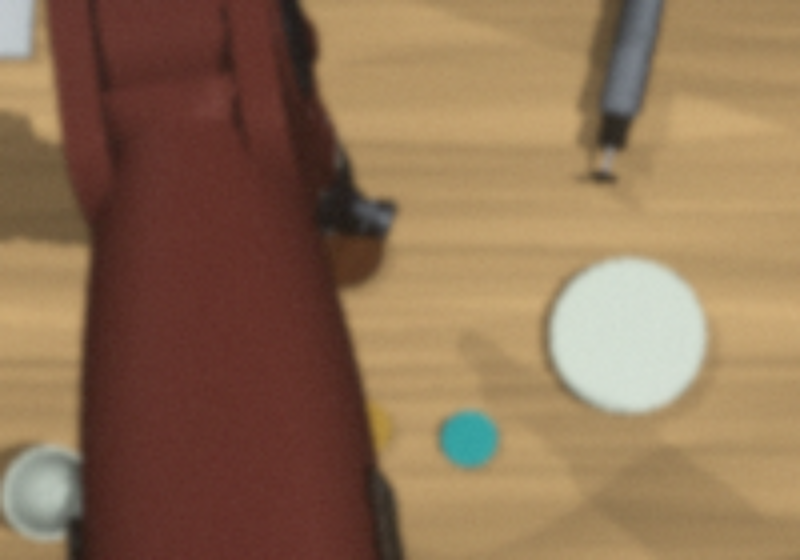

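```bash
python3 -c "
from h import *
s=get_image('scene');t=get_image('top')
for z in (77,90,104): print(z,proj(t,[646.2,240.7,z]),(proj(t,[646.2,240.7,z])-[130,150])*4, (proj(s,[646.2,240.7,z])-[220,100])*3)
print(cross(t,(130+388/4,150+222/4),s,(220+277/3,100+190/3)))
a=cv2.resize(t['color'][185:235,200:250,::-1],None,fx=8,fy=8,interpolation=0);b=cv2.resize(s['color'][135:185,285:335,::-1],None,fx=8,fy=8,interpolation=0)
cv2.imwrite('pics/d.png',np.hstack([a,b]))"
```

```text
77 [212.54001669 207.06271438] [330.16006676 228.25085752] [270.90389671 217.10690277]
90 [211.85740011 206.21364101] [327.42960042 224.85456405] [271.65992571 207.1152481 ]
104 [211.10720883 205.28051479] [324.42883532 221.12205915] [272.4871303 196.1829393]
(array([651.8415291 , 198.49927914, 138.6274288 ]), np.float64(30.923210403775645))
```

View pics/d.png

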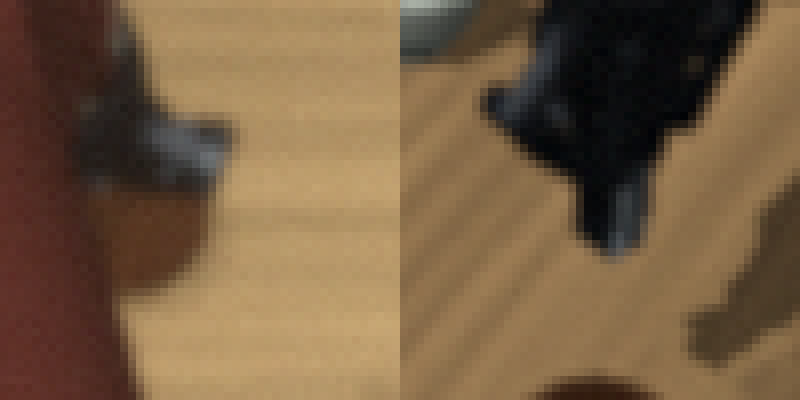

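The shut fingertips show at full (311.5,166.9), while the reported TCP projects to (310.3,172.3). So the real tips sit about 20 mm higher than reported, which is why they closed above the disc. I'll check this by touching gently.

```bash
python3 -m handwheel '[[0,0,5,0],[0,0,8,0],[0,0,8,0],[0,0,8,0]]'|grep -E "ee_pos|force"; python3 -m handwheel '[[0,0,0.15,0],[0,0,0.3,0],[0,0,0.3,0]]'|grep -E "ee_pos|force";python3 -m handwheel '[[0,0,0.1,0],[0,0,0.2,0],[0,0,0.2,0]]'|grep -E "ee_pos|force"
```

```text
ee_pos: [647.0, 240.9, -1.0]
ft_force: [-0.8, 0.1, 0.3]
finger_force: 0.0
ee_pos: [646.5, 240.8, -5.0]
ft_force: [0.4, 0.4, -0.5]
finger_force: 0.0
ee_pos: [646.2, 240.8, -7.5]
ft_force: [0.3, 0.0, 0.0]
finger_force: 0.0
```

```bash
for i in 1 2 3; do python3 -m handwheel '[[0,0,0.1,0],[0,0,0.2,0],[0,0,0.2,0]]'|grep -E "ee_pos|ft_force"; done
```

```text
ee_pos: [646.2, 240.8, -9.5]
ft_force: [0.1, 0.1, -0.2]
ee_pos: [646.2, 240.7, -11.5]
ft_force: [0.3, -0.7, -0.2]
ee_pos: [646.2, 240.8, -13.5]
ft_force: [-0.0, -1.0, 0.5]
```

```bash
for i in 1 2 3; do python3 -m handwheel '[[0,0,0.1,0],[0,0,0.2,0],[0,0,0.2,0]]'|grep -E "ee_pos|ft_force"; done
```

```text
ee_pos: [646.2, 240.7, -15.5]
ft_force: [0.2, -0.4, -0.3]
ee_pos: [646.2, 240.8, -17.5]
ft_force: [0.4, -0.4, -0.1]
ee_pos: [646.3, 240.8, -19.4]
ft_force: [-1.8, 0.3, -0.5]
```

```bash
for i in 1 2 3; do python3 -m handwheel '[[0,0,0.1,0],[0,0,0.1,0]]'|grep -E "ee_pos|ft_force"; done
```

```text
ee_pos: [646.4, 240.8, -19.6]
ft_force: [-2.2, 0.1, 5.4]
ee_pos: [646.4, 240.8, -19.6]
ft_force: [-6.2, -1.6, 13.0]
ee_pos: [646.5, 240.8, -19.6]
ft_force: [-10.8, -3.1, 19.5]
```

```bash
python3 -m handwheel '[[0,0,-0.3,0],[0,0,-0.3,0]]'|grep -E "ee_pos|ft_force"; python3 -c "
from h import *
s=get_image('scene');t=get_image('top')
print(read_state()['qpos'].round(3))
a=cv2.resize(t['color'][185:235,200:250,::-1],None,fx=8,fy=8,interpolation=2);b=cv2.resize(s['color'][155:205,285:335,::-1],None,fx=8,fy=8,interpolation=2)
cv2.imwrite('pics/e.png',np.hstack([a,b]))"
```

```text
ee_pos: [646.5, 240.8, -19.3]
ft_force: [0.1, 0.9, -0.4]
[0.168 0.446 0.091 1.216 0.    0.482]
```

View pics/e.png

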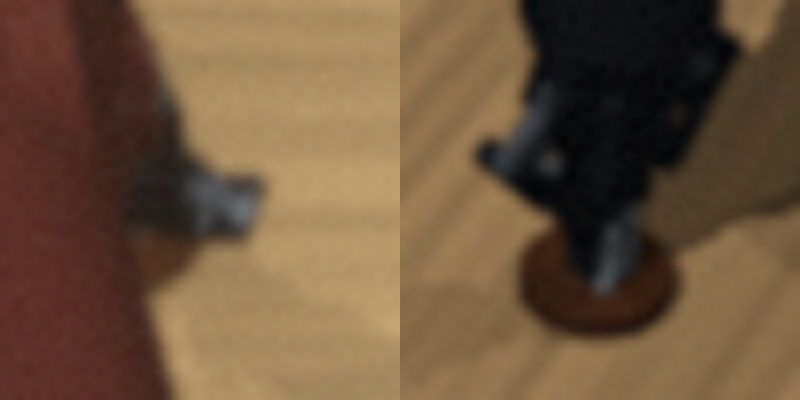

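Shut fingertips stand on the middle of the wooden disc at (605,290) in the crop, with contact at a reported z of -19.5. The real tips are therefore 29.5 mm above the reported TCP, and I'll apply that offset from here on.

```bash
python3 -m handwheel '[[0,0,-4,0],[0,0,-4,0],[0,0,-4,0],[0,0,-4,0],[0,0,-4,0],[0,0,-4,0],[0,0,0,0],[0,0,0.8,0],[0,0,1.3,0],[0,0,1.3,0],[0,0,1.3,0]]' 1 40|grep -E "ee_pos|ft_force|width"; python3 -m handwheel '[[0,0,0,0],[0,0,0,0],[0,0,0,0],[0,0,0,0],[0,0,0,0],[0,0,0,0]]' 0 40|grep -E "ee_pos|force|width"
```

```text
ee_pos: [647.2, 240.9, -31.1]
ft_force: [-0.3, -0.4, 0.6]
width: 85.1
ee_pos: [647.0, 240.9, -31.1]
ft_force: [-1.6, -0.2, 5.8]
width: 62.1
finger_force: 43.0
```

```bash
python3 -m handwheel '[[0,0,-3,0],[0,0,-8,0],[0,0,-8,0],[0,0,-8,0]]'|grep -E "ee_pos|force|width"; python3 -c "
from h import *
to(576,18,49)
s=get_image('scene')
c,ax,A=blob(s,(0,120,0),(16,255,105),proj(s,[647,241,85]),22);print(c,ax,A,onz(s,*c,90), proj(s,[647,241,90]))"
```

```text
ee_pos: [646.3, 240.7, 47.5]
ft_force: [-1.0, 0.7, -1.0]
width: 61.3
finger_force: 43.7
shift cm [ -0.21 -23.36  -0.16] roll 0 rows>= 5 cur yaw 72.0 q6 0.48 pos [646.3 240.7  47.5] t 11.45 w 61.3 F [-1.   0.7 -1. ]
(313.0099792480469, 171.11695861816406) (13.22934627532959, 17.714929580688477) 167.5 [656.89512969 235.28050506  90.        ] [310.8358421  169.06336495]
```

```bash
python3 -m handwheel '[[-0.2,-23.4,0,0],[-0.2,-23.4,0,0],[-0.2,-23.4,0,0],[-0.2,-23.4,0,0],[-0.2,-23.4,0,0],[-0.2,-23.4,2,0],[-0.2,-23.4,5.5,0],[-0.2,-23.4,5.9,0],[-0.2,-23.4,5.9,0],[-0.2,-23.4,5.9,0]]'|grep -E "ee_pos|force|width"; python3 -c "
from h import *
to(576,18,-17)
s=get_image('scene')
c,ax,A=blob(s,(0,120,0),(16,255,105),proj(s,[576,18,20]),22);print('wood',c,ax,A,onz(s,*c,27))
c,ax,A=blob(s,(30,0,100),(90,60,255),(254,227),35);print('plate',c,ax,A,onz(s,*c,14))
t=get_image('top')
a=cv2.resize(t['color'][205:263,257:315,::-1],None,fx=6,fy=6,interpolation=2);b=cv2.resize(s['color'][195:253,225:283,::-1],None,fx=6,fy=6,interpolation=2)
cv2.imwrite('pics/f.png',np.hstack([a,b]))"
```

```text
ee_pos: [576.7, 17.9, -10.3]
ft_force: [0.0, -0.8, 0.5]
width: 61.3
finger_force: 43.8
shift cm [ 0.07 -0.01  0.67] roll 0 rows>= 2 cur yaw 72.0 q6 0.12 pos [576.7  17.9 -10.3] t 12.75 w 61.3 F [ 0.  -0.8  0.5]
wood (255.09593200683594, 222.37559509277344) (15.556276321411133, 16.586585998535156) 189.0 [580.37072576  19.92055654  27.        ]
plate (254.46145629882812, 227.47622680664062) (26.990314483642578, 38.36423110961914) 449.5 [582.32960034  12.14488898  14.        ]
```

View pics/f.png

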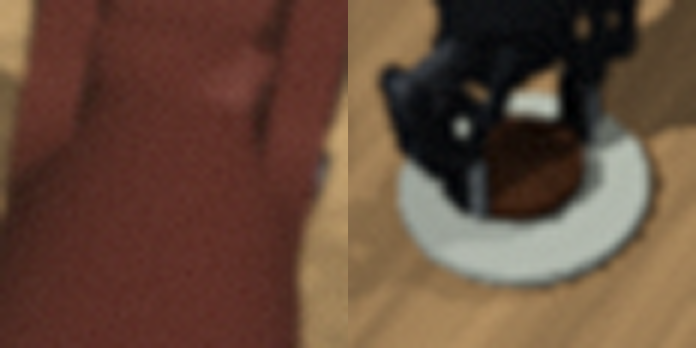

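The wooden disc (crop (530,170)) hovers over the plate (crop (525,190)) and looks nearly centred. I'll lower and release it.

```bash
python3 -m handwheel '[[0,0,0.3,0],[0,0,0.55,0],[0,0,0.55,0],[0,0,0.55,0]]'|grep -E "ee_pos|ft_force"; python3 -m handwheel '[[0,0,0,0],[0,0,0,0],[0,0,0,0],[0,0,-1,0],[0,0,-6,0],[0,0,-12,0],[0,0,-12,0],[0,0,-12,0],[0,0,-12,0]]' 1 40|grep -E "ee_pos|ft_force|width"; python3 -c "
from h import *
s=get_image('scene')
c,ax,A=blob(s,(0,120,0),(16,255,105),proj(s,[576,18,20]),22);X=onz(s,*c,24);print('wood',c,ax,A,X)
to(502,221,60,0)"
```

```text
ee_pos: [575.6, 17.7, -17.0]
ft_force: [0.4, -0.5, -0.7]
ee_pos: [574.9, 17.8, 101.8]
ft_force: [-0.1, -0.3, -0.4]
width: 85.3
wood (252.86968994140625, 224.05535888671875) (14.732213020324707, 20.00953483581543) 229.5 [576.6328623   13.60953505  24.        ]
shift cm [13.21 17.07  4.2 ] roll 1.256 rows>= 8 cur yaw 72.0 q6 0.12 pos [574.8  17.8 101.7] t 14.53 w 85.2 F [ 0.1  0.2 -0.4]
```

```bash
python3 -c "
from h import *
to(504,224.6,40,0)"; python3 -m handwheel '[[13.2,17.4,6.2,1.256],[13.2,17.4,6.2,1.256],[13.2,17.4,6.2,1.256],[13.2,17.4,6.2,1.256],[13.2,17.4,6.2,1.256],[13.2,17.4,6.2,1.256],[13.2,17.4,6.2,1.256],[13.2,17.4,6.2,1.256],[13.2,17.4,6.2,1.256]]'|grep -E "ee_pos|ft_force|width"; python3 -c "
from h import *
s=get_image('scene');t=get_image('top')
for d in (t,s):
  c,ax,A=blob(d,(0,120,0),(16,255,105),proj(d,[576,18,20]),22);print('wood',c,ax,A,onz(d,*c,24))
  p=blob(d,(30,0,100),(90,60,255),proj(d,[576,18,14]),35);print('plate',p,onz(d,*p[0],14))
to(504,224.6,-32,0)"
```

```text
shift cm [13.12 17.47  6.2 ] roll 1.256 rows>= 8 cur yaw 72.0 q6 0.12 pos [574.8  17.8 101.7] t 14.53 w 85.2 F [ 0.1  0.2 -0.4]
ee_pos: [503.7, 223.9, 40.6]
ft_force: [1.0, 0.2, 0.5]
width: 85.1
wood (287.1691589355469, 233.593994140625) (16.048385620117188, 16.66956329345703) 208.0 [573.11537964  17.8887411   24.        ]
plate ((286.4290466308594, 233.531494140625), (36.8218879699707, 37.38848114013672), 1079.5) [574.6664957   20.06814086  14.        ]
wood (252.9337615966797, 224.0243377685547) (14.617128372192383, 19.915800094604492) 227.0 [576.73029765  13.80054822  24.        ]
plate ((253.9373016357422, 226.13143920898438), (30.190364837646484, 40.384769439697266), 956.0) [578.31545412  15.89871087  14.        ]
shift cm [0.07 0.01 7.28] roll 0.002 rows>= 3 cur yaw 0.1 q6 1.75 pos [503.9 223.9  40.8] t 15.75 w 85.1 F [ 0.6 -0.   0.1]
```

```bash
python3 -c "
from h import *
s=get_image('scene');t=get_image('top')
for d in (t,s):
  for S in (50,70,90):
    c,ax,A=blob(d,(0,S,0),(30,255,255),proj(d,[576,17,20]),17 if d is t else 13);X=onz(d,*c,24);print('wood',c,np.array(ax)*(d['R']@X+d['t'])[2]/d['fx'],X)"
```

```text
wood (287.2159423828125, 233.50665283203125) [57.13281704 59.01343853] [573.38557764  17.74397396  24.        ]
wood (287.22308349609375, 233.5) [54.28434802 57.14921244] [573.40613615  17.72195764  24.        ]
wood (287.24267578125, 233.46710205078125) [52.99027193 54.93559064] [573.5079013   17.66137297  24.        ]
wood (252.7938232421875, 223.88853454589844) [46.61460195 58.955398  ] [576.1065736   14.06110252  24.        ]
wood (252.82040405273438, 223.83995056152344) [45.3733782  58.62984953] [576.07485328  14.25937667  24.        ]
wood (252.87840270996094, 223.97833251953125) [44.66876591 57.43339591] [576.49918408  13.87790162  24.        ]
```

```bash
python3 -m handwheel '[[0,0,4,0],[0,0,6.5,0],[0,0,7.15,0],[0,0,7.15,0],[0,0,7.15,0]]' |grep -E "ee_pos|ft_force|width"; python3 -m handwheel '[[0,0,0,0],[0,0,0,0],[0,0,0,0],[0,0,0,0],[0,0,0,0],[0,0,0,0],[0,0,0,0]]' 0 50|grep -E "ee_pos|force|width"
```

```text
ee_pos: [505.2, 224.1, -29.0]
ft_force: [0.3, -0.5, -0.2]
width: 85.5
ee_pos: [504.5, 224.0, -29.4]
ft_force: [-3.2, -0.3, 7.2]
width: 40.7
finger_force: 49.5
```

```bash
python3 -m handwheel '[[0,0,-4,0],[0,0,-8,0],[0,0,-8,0],[0,0,-8,0]]'|grep -E "ee_pos|force|width"; python3 -c "
from h import *
to(575.5,16.5,2)
s=get_image('scene');c,ax,A=blob(s,(17,145,100),(26,255,255),proj(s,[504,224,84]),16);print('brass',c,ax,A,onz(s,*c,86))"
```

```text
ee_pos: [503.8, 223.9, 49.1]
ft_force: [0.2, 1.0, -0.6]
width: 40.7
finger_force: 50.6
shift cm [-20.74   7.17   4.7 ] roll 0 rows>= 5 cur yaw -0.0 q6 1.75 pos [503.8 223.9  49.1] t 17.85 w 40.7 F [ 0.2  1.  -0.6]
brass (265.9579162597656, 160.26724243164062) (8.685927391052246, 9.694988250732422) 62.5 [503.66747154 217.98770845  86.        ]
```

```bash
python3 -m handwheel '[[-20.7,7.2,0,0],[-20.7,7.2,0,0],[-20.7,7.2,0,0],[-20.7,7.2,0,0],[-20.7,7.2,0,0],[-20.7,7.2,3,0],[-20.7,7.2,4.9,0],[-20.7,7.2,5.2,0],[-20.7,7.2,5.4,0],[-20.7,7.2,5.4,0],[-20.7,7.2,5.4,0]]'|grep -E "ee_pos|force|width"; python3 -m handwheel '[[0,0,0,0],[0,0,0,0],[0,0,0,0],[0,0,-1,0],[0,0,-6,0],[0,0,-12,0],[0,0,-12,0],[0,0,-12,0],[0,0,-12,0]]' 0.75 40|grep -E "ee_pos|ft_force|width"; python3 -c "
from h import *
to(520,-245,200,64)"
```

```text
ee_pos: [576.7, 16.9, -3.6]
ft_force: [0.5, -0.3, -0.9]
width: 40.5
finger_force: 50.7
ee_pos: [575.3, 17.1, 114.3]
ft_force: [0.8, -0.2, -1.0]
width: 63.8
shift cm [-26.21  -5.54  -8.58] roll -1.117 rows>= 7 cur yaw -0.0 q6 1.37 pos [575.3  17.1 114.3] t 20.4 w 63.8 F [ 0.8 -0.2 -1. ]
```

```bash
python3 -c "
from h import *
to(526,-244.5,200,64.3)"; python3 -m handwheel '[[0,0,-6,0],[0,0,-8.6,0],[-10,-2,-8.6,-0.3],[-26.2,-4.9,-8.6,-1.122],[-26.2,-4.9,-8.6,-1.122],[-26.2,-4.9,-8.6,-1.122],[-26.2,-4.9,-8.6,-1.122],[-26.2,-4.9,-8.6,-1.122],[-26.2,-4.9,-8.6,-1.122],[-26.2,-4.9,-8.6,-1.122],[-26.2,-4.9,-8.6,-1.122]]' 0.75|grep -E "ee_pos|force|width"; python3 -c "
from h import *
to(526,-244.5,40,64.3)
s=get_image('scene');t=get_image('top')
for d in (t,s):
    b=blob(d,(17,135,100),(26,255,255),proj(d,[576,17,30]),9);print('brass',b,onz(d,*b[0],30))
o=np.hstack([cv2.resize(t['color'][205:263,257:315,::-1],None,fx=6,fy=6,interpolation=2),cv2.resize(s['color'][195:253,225:283,::-1],None,fx=6,fy=6,interpolation=2)])
o2=np.hstack([cv2.resize(t['color'][190:290,340:440,::-1],(348,240)),cv2.resize(s['color'][230:320,130:240,::-1],(348,240))])
cv2.imwrite('pics/g.png',np.vstack([o,o2]))"
```

```text
shift cm [-26.16  -4.94  -8.58] roll -1.122 rows>= 8 cur yaw -0.0 q6 1.37 pos [575.3  17.1 114.3] t 20.4 w 63.8 F [ 0.8 -0.2 -1. ]
ee_pos: [526.9, -244.7, 200.9]
ft_force: [0.6, 0.1, 0.8]
width: 64.2
finger_force: 0.0
shift cm [ 0.07 -0.02 16.09] roll -0.001 rows>= 4 cur yaw 64.2 q6 -0.21 pos [ 526.9 -244.7  200.9] t 21.77 w 64.2 F [0.6 0.1 0.8]
brass ((287.24737548828125, 231.7345428466797), (12.054325103759766, 12.52071475982666), 116.5) [578.04145158  17.692706    30.        ]Traceback (most recent call last):
  File "<string>", line 6, in <module>
    b=blob(d,(17,135,100),(26,255,255),proj(d,[576,17,30]),9);print('brass',b,onz(d,*b[0],30))
  File "h.py", line 19, in blob
    c=max(cs,key=cv2.contourArea); (u,v),ax,a=cv2.fitEllipse(c)
ValueError: max() iterable argument is empty
```

```bash
python3 -c "
from h import *
s=get_image('scene');t=get_image('top')
for n,d in (('top',t),('scene',s)):
    p=blob(d,(30,0,100),(90,60,255),proj(d,[576,18,14]),35);print(n,'plate',p[0],p[1],onz(d,*p[0],14))
    b=blob(d,(0,70,0),(30,255,255),proj(d,[576,17,20]),17 if d is t else 13);print('wood',b[0],b[1],onz(d,*b[0],24))
    try:
      b=blob(d,(15,100,90),(28,255,255),proj(d,[576,17,30]),10);print('brass',b[0],b[1],onz(d,*b[0],30))
    except Exception as e: print(e)
h=cv2.cvtColor(t['color'],cv2.COLOR_RGB2HSV)
print(h[220:248,287].tolist()); print(h[233,272:302].tolist())
h=cv2.cvtColor(s['color'],cv2.COLOR_RGB2HSV); print(h[210:240,253].tolist())"
```

```text
top plate (286.5845031738281, 233.60411071777344) (36.422420501708984, 37.048702239990234) [574.43891316  19.58796038  14.        ]
wood (287.4134521484375, 233.3041229248047) (18.045631408691406, 18.322444915771484) [574.01161138  17.13476951  24.        ]
brass (287.32354736328125, 231.52606201171875) (13.143587112426758, 13.626550674438477) [578.68474531  17.45703333  30.        ]
scene plate (254.0924072265625, 226.09939575195312) (29.754915237426758, 40.02651596069336) [578.64095897  16.21962416  14.        ]
wood (253.00413513183594, 224.0319061279297) (15.947437286376953, 20.43232536315918) [576.92133316  13.87173147  24.        ]
max() iterable argument is empty
[[60, 13, 194], [48, 19, 165], [45, 25, 141], [30, 29, 114], [18, 83, 98], [20, 143, 100], [19, 153, 113], [20, 160, 116], [20, 158, 116], [20, 154, 119], [20, 154, 121], [19, 156, 121], [20, 156, 119], [20, 158, 121], [20, 156, 119], [20, 159, 120], [21, 155, 120], [20, 156, 116], [20, 145, 107], [18, 154, 83], [16, 135, 70], [13, 124, 70], [15, 113, 70], [18, 51, 90], [40, 22, 138], [49, 15, 185], [54, 12, 211], [58
[... 220 characters left out ...]
 120], [20, 160, 118], [20, 158, 121], [19, 157, 120], [20, 151, 120], [20, 154, 116], [21, 151, 118], [20, 149, 118], [20, 151, 113], [19, 146, 96], [18, 136, 77], [16, 122, 69], [18, 59, 78], [33, 27, 104], [38, 23, 124], [43, 17, 132], [45, 22, 141]]
[[20, 70, 157], [30, 27, 151], [47, 17, 134], [53, 17, 120], [50, 22, 106], [30, 24, 65], [16, 144, 46], [19, 172, 71], [19, 177, 82], [19, 174, 82], [20, 176, 81], [19, 172, 83], [19, 168, 85], [19, 164, 84], [19, 173, 81], [19, 170, 84], [20, 178, 79], [19, 166, 80], [19, 180, 65], [18, 181, 45], [12, 159, 32], [9, 185, 29], [12, 135, 32], [21, 34, 53], [43, 20, 88], [47, 19, 120], [50, 14, 166], [51, 14, 186], [52, 15, 189], [45, 16, 187]]
```

```bash
python3 -c "
from h import *
s=get_image('scene');t=get_image('top')
for V in (50,60,68):
    b=blob(s,(15,120,V),(28,255,255),proj(s,[576,17,30]),11);print('brass',b[0],b[1],onz(s,*b[0],30))
h=cv2.cvtColor(s['color'],cv2.COLOR_RGB2HSV); print(h[223,236:272].tolist())
h=cv2.cvtColor(t['color'],cv2.COLOR_RGB2HSV); print(h[218:250,283,1:].tolist(), h[218:250,291,1:].tolist())"
```

```text
brass (254.11373901367188, 222.4263458251953) (11.870162010192871, 14.844985961914062) [579.58588159  16.04648465  30.        ]
brass (254.13363647460938, 222.40847778320312) (11.047439575195312, 14.203880310058594) [579.59947097  16.1332332   30.        ]
brass (254.0204620361328, 222.35047912597656) (10.219779014587402, 13.7234468460083) [579.20102828  16.17223467  30.        ]
[[51, 14, 187], [51, 14, 186], [51, 14, 186], [51, 14, 182], [48, 15, 170], [43, 16, 140], [30, 26, 80], [9, 110, 37], [11, 213, 30], [13, 173, 31], [16, 168, 47], [19, 176, 68], [19, 169, 80], [20, 174, 82], [19, 173, 81], [19, 172, 80], [19, 172, 80], [19, 176, 81], [20, 170, 84], [20, 172, 83], [20, 167, 84], [19, 172, 83], [20, 172, 83], [20, 169, 83], [20, 169, 83], [19, 174, 69], [15, 185, 44], [11, 91, 45], [26, 24, 75], [51, 17, 104], [49, 19, 109], [47, 17, 107], [56, 19, 107], [47, 17, 106], [51, 17, 105], [55, 15, 105]]
[[13, 215], [16, 196], [19, 165], [19, 149], [23, 144], [25, 134], [32, 112], [78, 95], [129, 89], [149, 103], [149, 115], [151, 115], [153, 115], [158, 116], [156, 118], [147, 120], [157, 117], [152, 116], [156, 108], [155, 92], [142, 79], [128, 64], [124, 64], [110, 67], [54, 85], [23, 123], [17, 178], [16, 213], [15, 222], [13, 223], [14, 223], [13, 224]] [[14, 226], [13, 223], [14, 217], [15, 193], [19, 160], [21, 131], [42, 103], [99, 90], [139, 97], [155, 112], [152, 114], [151, 120], [158, 118], [150, 119], [155, 117], [154, 119], [150, 119], [152, 116], [154, 111], [145, 102], [135, 87], [128, 72], [134, 63], [118, 69], [81, 79], [26, 106], [17, 161], [16, 197], [14, 212], [14, 223], [13, 222], [13, 223]]
```

Both views put the brass about 3.5 mm too far in +x on the wood. I'll mend it by closing the gripper around it, along x, at the right place.

```bash
python3 -c "
from h import *
to(572,17,60,0)"
```

```text
shift cm [ 7.33 25.55 14.16] roll 1.122 rows>= 7 cur yaw 64.3 q6 -0.21 pos [ 527.1 -245.   201.6] t 22.07 w 64.1 F [-0.4 -0.2  0.5]
```

```bash
python3 -m handwheel '[[7.3,25.5,0,1.122],[7.3,25.5,0,1.122],[7.3,25.5,0,1.122],[7.3,25.5,0,1.122],[7.3,25.5,0,1.122],[7.3,25.5,0,1.122],[7.3,25.5,10,1.122],[7.3,25.5,14.1,1.122],[7.3,25.5,14.1,1.122],[7.3,25.5,14.1,1.122],[7.3,25.5,14.1,1.122]]' 0.75|grep -E "ee_pos|force|width"; python3 -c "
from h import *
to(572,17,-3.3,0)"
```

```text
ee_pos: [574.0, 16.0, 63.8]
ft_force: [-0.3, 0.8, 0.5]
width: 64.3
finger_force: 0.0
shift cm [ 0.11 -0.22  6.7 ] roll -0.0 rows>= 3 cur yaw -0.0 q6 1.37 pos [574.   16.   63.8] t 23.45 w 64.3 F [-0.3  0.8  0.5]
```

```bash
python3 -m handwheel '[[0.1,-0.1,3,0],[0.1,-0.1,6,0],[0.1,-0.1,6.6,0],[0.1,-0.1,6.6,0],[0.1,-0.1,6.6,0],[0.1,-0.1,6.6,0]]' 0.75 20|grep -E "ee_pos|ft_force"; python3 -c "
from h import *
to(572,17,-3.3,0)"
```

```text
ee_pos: [571.9, 17.2, -4.1]
ft_force: [-0.5, 0.5, -0.1]
shift cm [-0.02  0.01 -0.08] roll -0.0 rows>= 2 cur yaw -0.0 q6 1.37 pos [571.9  17.2  -4.1] t 24.2 w 64.2 F [-0.5  0.5 -0.1]
```

```bash
python3 -m handwheel '[[0,0,-0.1,0],[0,0,-0.1,0],[0,0,-0.1,0],[0,0,-0.1,0],[0,0,-0.1,0],[0,0,-0.1,0]]' 0.3 20|grep -E "ee_pos|force|width"; python3 -m handwheel '[[0,0,0,0],[0,0,0,0],[0,0,-1,0],[0,0,-6,0],[0,0,-12,0],[0,0,-18,0],[0,0,-20,0],[0,0,-20,0]]' 0.75 20|grep -E "ee_pos|ft_force|width"; python3 -c "
from h import *
to(526,-244.5,200,64.3)"
```

```text
ee_pos: [571.6, 17.3, -3.4]
ft_force: [-0.8, -0.3, 5.2]
width: 41.7
finger_force: 19.5
ee_pos: [572.1, 17.2, 198.0]
ft_force: [-0.2, 0.5, -0.4]
width: 63.9
shift cm [-26.17  -4.61  -0.2 ] roll -1.122 rows>= 8 cur yaw 0.0 q6 1.37 pos [572.1  17.2 198. ] t 25.95 w 63.9 F [-0.2  0.5 -0.4]
```

```bash
python3 -m handwheel '[[-26.2,-4.6,-0.2,-1.122],[-26.2,-4.6,-0.2,-1.122],[-26.2,-4.6,-0.2,-1.122],[-26.2,-4.6,-0.2,-1.122],[-26.2,-4.6,-0.2,-1.122],[-26.2,-4.6,-0.2,-1.122],[-26.2,-4.6,-0.2,-1.122],[-26.2,-4.6,-0.2,-1.122]]' 0.75|grep -E "ee_pos|force|width"; python3 -c "
from h import *
to(526,-244.5,42,64.3)
s=get_image('scene');t=get_image('top')
for n,d,V in (('top',t,90),('scene',s,58)):
    p=blob(d,(30,0,100),(90,60,255),proj(d,[576,18,14]),35);print(n,'plate',p[0],p[1],onz(d,*p[0],14))
    b=blob(d,(0,70,0),(30,255,255),proj(d,[576,17,20]),17 if d is t else 13);print('wood',b[0],b[1],onz(d,*b[0],24))
    b=blob(d,(15,120,V),(28,255,255),proj(d,[576,17,30]),11);print('brass',b[0],b[1],onz(d,*b[0],30))
h=cv2.cvtColor(t['color'],cv2.COLOR_RGB2HSV); print(h[218:250,287,1:].tolist())
"
```

```text
ee_pos: [524.3, -244.3, 195.9]
ft_force: [0.5, 0.4, -0.9]
width: 63.8
finger_force: 0.0
shift cm [-0.2   0.04 15.39] roll -0.001 rows>= 4 cur yaw 64.2 q6 -0.21 pos [ 524.3 -244.3  195.9] t 26.95 w 63.8 F [ 0.5  0.4 -0.9]
top plate (286.5810546875, 233.604736328125) (36.415382385253906, 37.059608459472656) [574.43698405  19.59863785  14.        ]
wood (287.3782043457031, 233.52952575683594) (18.02676773071289, 18.384971618652344) [573.31367626  17.24585729  24.        ]
brass (287.4549865722656, 233.29940795898438) (13.175289154052734, 13.384644508361816) [573.21115806  17.07699335  30.        ]
scene plate (254.1241912841797, 226.11978149414062) (29.756135940551758, 40.098514556884766) [578.76194382  16.19539138  14.        ]
wood (252.91590881347656, 224.00537109375) (16.199180603027344, 20.43228530883789) [576.64743683  13.83924397  24.        ]
brass (252.61654663085938, 221.56777954101562) (11.222529411315918, 14.296615600585938) [574.12029422  16.86844489  30.        ]
[[11, 224], [13, 223], [13, 216], [16, 195], [21, 160], [28, 117], [61, 84], [128, 72], [147, 85], [148, 105], [152, 116], [154, 119], [152, 119], [155, 120], [150, 119], [159, 119], [151, 120], [151, 120], [154, 121], [151, 125], [157, 117], [159, 114], [151, 96], [133, 75], [116, 68], [73, 77], [29, 113], [18, 168], [15, 207], [14, 221], [14, 224], [12, 226]]
```

The brass is now concentric with the wood. Next, descend on the magnifier handle.

```bash
python3 -m handwheel '[[-0.1,0,5,0],[-0.1,0,9,0],[-0.1,0,12,0],[-0.1,0,13,0],[-0.1,0,13.5,0],[-0.1,0,13.5,0],[-0.1,0,13.5,0]]' 0.75|grep -E "ee_pos|force"; python3 -m handwheel '[[0,0,0.6,0],[0,0,1.2,0],[0,0,1.7,0],[0,0,1.7,0]]' 0.75|grep -E "ee_pos|force"
```

```text
ee_pos: [526.5, -245.6, 63.8]
ft_force: [-0.6, 0.5, -0.8]
finger_force: 0.0
ee_pos: [525.5, -244.8, 44.8]
ft_force: [-0.5, 0.0, -0.2]
finger_force: 0.0
```

```bash
python3 -m handwheel '[[0,0,0,0],[0,0,0,0],[0,0,0,0],[0,0,0,0],[0,0,0,0],[0,0,0,0],[0,0,0,0]]' 0 60|grep -E "ee_pos|force|width"; python3 -m handwheel '[[-0.36,0,-0.35,0],[-0.72,0,-0.69,0],[-1.08,0,-1.03,0],[-1.08,0,-1.03,0]]'|grep -E "ee_pos|force|width"
```

```text
ee_pos: [526.1, -245.2, 45.9]
ft_force: [0.3, 0.3, 5.6]
width: 18.7
finger_force: 59.4
ee_pos: [536.3, -250.1, 56.4]
ft_force: [-0.1, 1.2, -0.2]
width: 19.0
finger_force: 58.7
```

```bash
python3 -m handwheel '[[-0.7,0,-0.67,0],[-1.4,0,-1.33,0],[-2.1,0,-2,0],[-2.8,0,-2.65,0],[-3.5,0,-3.3,0],[-4.2,0,-4,0],[-4.6,0,-4.4,0],[-4.6,0,-4.4,0]]'|grep -E "ee_pos|force|width"; python3 -m handwheel '[[0,0,-5,0],[0,0,-9,0],[0,0,-9,0],[0,0,-9,0]]'|grep -E "ee_pos|force|width"; python3 -c "
from h import *
to(450,30,190,0)
to(450,30,190,64)"
```

```text
ee_pos: [577.4, -269.9, 100.2]
ft_force: [-0.8, 0.1, -1.8]
width: 18.9
finger_force: 58.7
ee_pos: [576.7, -269.5, 188.9]
ft_force: [0.4, 0.3, -2.3]
width: 18.7
finger_force: 59.0
shift cm [24.41 21.48 -0.08] roll 1.122 rows>= 8 cur yaw 64.3 q6 -0.19 pos [ 576.7 -269.5  188.9] t 31.3 w 18.7 F [ 0.4  0.3 -2.3]
shift cm [24.41 21.48 -0.08] roll 0.005 rows>= 7 cur yaw 64.3 q6 -0.19 pos [ 576.7 -269.5  188.9] t 31.3 w 18.7 F [ 0.4  0.3 -2.3]
```

```bash
python3 -m handwheel '[[24.4,21.5,0,1.122],[24.4,21.5,0,1.122],[24.4,21.5,0,1.122],[24.4,21.5,0,1.122],[24.4,21.5,0,1.122],[24.4,21.5,0,1.122],[24.4,21.5,0,1.122],[24.4,21.5,5,1.122],[24.4,21.5,10,1.122],[24.4,21.5,14.9,1.122],[24.4,21.5,14.9,1.122],[24.4,21.5,14.9,1.122]]' - 60|grep -E "ee_pos|force|width"; python3 -m handwheel '[[0,0,0.6,0],[0,0,1.2,0],[0,0,1.8,0],[0,0,2.4,0],[0,0,2.4,0]]' - 25|grep -E "ee_pos|force|width"
```

```text
ee_pos: [451.3, 29.2, 42.3]
ft_force: [-0.4, -0.7, -0.5]
width: 18.8
finger_force: 59.1
ee_pos: [451.6, 28.7, 18.2]
ft_force: [-1.2, -6.3, 9.8]
width: 18.8
finger_force: 60.3
```

```bash
python3 -m handwheel '[[0,0,0.5,0],[0,0,1,0],[0,0,1.4,0],[0,0,1.4,0]]' 0 20|grep -E "ee_pos|force|width"; python3 -m handwheel '[[0,0,0.5,0],[0,0,1,0],[0,0,1.5,0],[0,0,1.5,0]]' 0 20|grep -E "ee_pos|force|width"; 
```

```text
ee_pos: [453.0, 28.4, 4.8]
ft_force: [1.8, -6.9, 9.8]
width: 19.1
finger_force: 58.1
ee_pos: [452.2, 29.0, -11.1]
ft_force: [1.7, -4.6, 5.3]
width: 18.9
finger_force: 56.6
```

```bash
python3 -m handwheel '[[0,0,0.5,0],[0,0,1,0],[0,0,1.3,0],[0,0,1.3,0]]' 0 20|grep -E "ee_pos|force|width"; python3 -m handwheel '[[0,0,0.2,0],[0,0,0.3,0],[0,0,0.3,0]]' 0 20|grep -E "ee_pos|force|width"; python3 -c "
from h import *
t=get_image('top'); s=get_image('scene')
g=cv2.cvtColor(t['color'],cv2.COLOR_RGB2GRAY)
print([proj(t,[452,y,7]).round(0).tolist() for y in (130,100,-30,-60,-104)])
print([proj(s,[452,y,7]).round(0).tolist() for y in (130,100,-30,-60,-104)])"
```

```text
ee_pos: [451.8, 29.1, -24.3]
ft_force: [1.8, -4.4, 5.4]
width: 19.0
finger_force: 56.4
ee_pos: [451.8, 29.1, -27.2]
ft_force: [-0.5, -4.5, 4.8]
width: 18.8
finger_force: 56.4
[[251.0, 274.0], [260.0, 274.0], [303.0, 274.0], [313.0, 274.0], [327.0, 273.0]]
[[239.0, 190.0], [233.0, 196.0], [209.0, 223.0], [203.0, 229.0], [193.0, 239.0]]
```

```bash
python3 -m handwheel '[[0,0,0,0],[0,0,0,0],[0,0,0,0],[-0.8,0,0,0],[-1.5,0,0.1,0],[-1.5,0,0.1,0],[-1.5,0,0.1,0]]' 0.55 20|grep -E "ee_pos|force|width"; python3 -c "
from h import *
s=get_image('scene');t=get_image('top')
o=np.hstack([cv2.resize(t['color'][230:320,240:340,::-1],(400,360),interpolation=2),cv2.resize(s['color'][170:260,160:260,::-1],(400,360),interpolation=2)])
cv2.imwrite('pics/g.png',o)"
```

```text
ee_pos: [450.5, 14.8, -29.1]
ft_force: [-1.0, 0.3, -0.1]
width: 47.1
finger_force: 0.0
```

View pics/g.png

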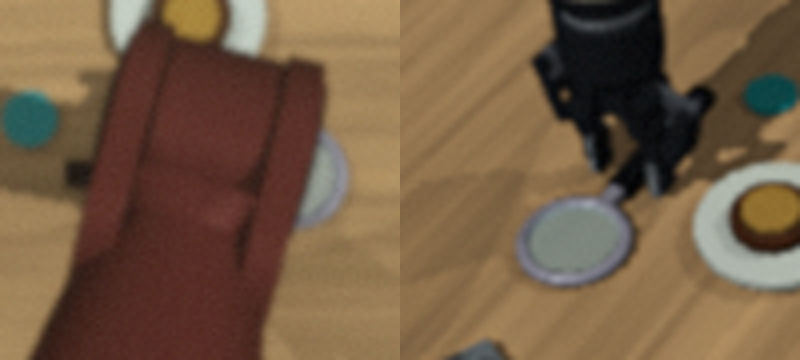

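The magnifier lies flat on the bench: lens at right crop (576,241) = full (204,230), handle between the fingers, tail at top-view (256,273). The brass sits centred on the wood on the plate. Grip it and lift.

```bash
python3 -c "
from h import *
s=get_image('scene');t=get_image('top');print(onz(s,204,230.3,7),onz(t,256,272.5,7))"; python3 -m handwheel '[[0,0,0,0],[0,0,0,0],[0,0,0,0],[0,0,0,0],[0,0,0,0],[0,0,0,0]]' 0 100|grep -E "ee_pos|force|width";  python3 -m handwheel '[[0,0,-2,0],[0,0,-6,0],[0,0,-12.3,0],[0,0,-12.3,0],[0,0,-12.3,0],[0,0,-12.3,0]]'|grep -E "ee_pos|force|width"; python3 -c "
from h import *
s=get_image('scene')
g=cv2.cvtColor(s['color'],cv2.COLOR_RGB2HSV)
print(proj(s,[451,-61,130]))
to(572.5,94,95)"
```

```text
[457.56983362 -61.47389115   7.        ] [455.44806027 113.6545456    7.        ]
ee_pos: [450.6, 15.0, -28.8]
ft_force: [-1.6, 1.1, 5.8]
width: 17.2
finger_force: 97.9
ee_pos: [449.5, 15.2, 92.2]
ft_force: [-0.1, 0.3, -1.5]
width: 17.3
finger_force: 98.4
[196.06421299 198.16701296]
shift cm [ 7.88 12.3  -0.3 ] roll 0 rows>= 4 cur yaw 0.0 q6 1.31 pos [449.5  15.2  92.3] t 38.02 w 17.3 F [ 0.4  0.1 -1.8]
```

```bash
python3 -m handwheel '[[2,3,-0.2,0],[5,8,-0.2,0],[7.5,12,-0.2,0],[7.8,12.3,-0.2,0],[7.8,12.3,-0.2,0],[7.8,12.3,-0.2,0],[7.8,12.3,-0.2,0],[7.8,12.3,-0.2,0]]'|grep -E "ee_pos|force|width"; python3 -c "
from h import *
s=get_image('scene');t=get_image('top')
to(573,93.3,94)
for n,d in (('s',s),('t',t)):
    X=[573,17.3,130];p=proj(d,X);print(n,p, (d['R']@np.array(X)+d['t'])[2])
    u,v=p.round().astype(int);h=cv2.cvtColor(d['color'],cv2.COLOR_RGB2HSV)
    print('row',[tuple(int(q) for q in x) for x in h[v,u-22:u+23]]);print('col',[tuple(int(q) for q in x) for x in h[v-20:v+21,u]])"
```

```text
ee_pos: [573.4, 92.5, 96.3]
ft_force: [-0.8, -0.5, -1.2]
width: 17.5
finger_force: 98.6
shift cm [ 0.06 -0.05  0.22] roll 0 rows>= 2 cur yaw -0.0 q6 1.51 pos [573.5  92.7  96.2] t 39.12 w 17.0 F [-0.1  0.3 -0.9]
s [250.69802515 195.55375827] 1052.4375618454387
row [(16, 115, 137), (16, 117, 139), (17, 116, 138), (16, 118, 140), (16, 120, 140), (16, 121, 143), (16, 102, 132), (9, 38, 107), (129, 24, 108), (120, 21, 111), (45, 9, 119), (35, 19, 149), (32, 22, 160), (34, 24, 160), (32, 24, 159), (34, 23, 157), (39, 21, 155), (77, 27, 151), (89, 64, 152), (90, 91, 157), (91, 101, 162), (91, 100, 161), (90, 99, 163), (90, 97, 163), (90, 99, 162), (91, 99, 162), (90, 97, 160), (91, 97, 158), (91, 80, 150), (86, 49, 146), (49, 18, 152), (34, 25, 163), (32, 26, 164), (32, 24, 158), (34, 13, 138), (120, 14, 124), (117, 21, 121), (138, 13, 102), (14, 82, 118), (16, 120, 145), (17, 121, 145), (17, 117, 142), (17, 119, 143), (17, 116, 150), (17, 119, 154)]
col [(17, 119, 148), (17, 116, 152), (17, 118, 151), (17, 119, 152), (16, 121, 154), (16, 120, 155), (16, 120, 155), (17, 118, 149), (15, 87,
[... 1143 characters left out ...]
 66, 186), (18, 97, 182), (18, 107, 184), (18, 108, 189), (17, 106, 195)]
col [(18, 108, 189), (18, 108, 189), (17, 108, 184), (17, 91, 171), (15, 60, 158), (170, 11, 145), (111, 16, 155), (98, 18, 166), (90, 20, 190), (82, 23, 212), (85, 21, 221), (84, 22, 223), (82, 22, 223), (82, 21, 217), (81, 17, 198), (60, 13, 173), (44, 17, 162), (35, 30, 171), (32, 36, 184), (32, 43, 192), (32, 45, 194), (32, 46, 194), (32, 43, 191), (31, 43, 194), (32, 42, 194), (31, 42, 195), (33, 43, 194), (31, 42, 193), (31, 44, 190), (31, 38, 176), (34, 24, 159), (128, 7, 143), (133, 13, 133), (176, 15, 116), (18, 27, 112), (38, 21, 148), (55, 15, 184), (63, 15, 206), (58, 14, 215), (57, 13, 216), (57, 13, 217)]
```

The lens measures level (axis ratio 0.74 in the scene view, as for the plate; 83.5 mm across in the top view). It is centred to about 1–2 mm over the stack at z ≈ 130. I'll settle it and hand in.

```bash
python3 -m handwheel '[[0,0,0,0],[0,0,0,0],[0,0,0,0],[0,0,0,0]]'|grep -E "ee_pos|force|width"; python3 -c "
from station import *
print(abs(read_state()['qd']).max()); print(finish_job())"
```

```text
ee_pos: [573.5, 92.9, 95.9]
ft_force: [0.1, -0.3, -1.0]
width: 16.9
finger_force: 98.6
0.0013137355172459083
the job is handed in; nothing more can be done
None
```

The job is handed in at about 40 s: the brass disc lies centred on the wooden one, which sits about 2.5 mm off the plate's middle, and the gripper is still holding the magnifier level about 10 cm above the stack. To level it I had to lay it flat on the bench and regrip it, because the tool can only turn about the vertical.

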